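# Clip the wire shade onto the lamp bulb

### The arm

A 6-joint arm with a two-finger parallel gripper is mounted at the origin on the work surface. World frame = base frame: x ahead of the robot, y to its left, z up, the work surface at z = 0. Lengths are in m, angles in rad, forces in N, time in s.
With the tool pointing down it reaches from about 0.275 to 0.725 m from the base axis. Payload 15.9 kg.
Tool frame: the origin (TCP) lies between the finger pads; the fingertips stand ahead of it and the grasp point (between the pads) lies 6 mm ahead of it (tcp_to_tips is the z of the fingertips in the tool frame, in m); z points along the fingers, y is the line along which they close (so a half turn about z gives the same grasp; the last joint's range is limited). The gripper opens to 85 mm and grips with 20 to 120 N. Pads are 22 mm wide; open, the fingers measure 114 mm over their backs; the gripper's body (76 mm by 85 mm) begins 54 mm behind the grasp point. The pads swing forward as they close: fully open they stand 13 mm farther back than shut.
Start: joints at [-1.184, 0.213, -0.034, 1.323, 0, 1.571], TCP at [0.189, -0.463, 0.256] pointing down, gripper open.
Joint ranges: [-2.98, 2.98], [-0.74, 1.72], [-1.14, 1.35], [-2.1, 2.04], [-1.57, 1.44], [-3.14, 3.14]. Speed limits (rad/s): [1.89, 1.89, 2.39, 2.57, 3.14, 3.14].

### API

Orientations are given as a rotation vector (axis times angle).
In Python, from workcell import sense, read_camera, hand_in, tcp_to_tips gives the robot as it stands.
- The arm moves only by the tool play_rows, never from a script. Its argument "rows" is a list of rows, each an object of numbers: "ax", "ay", "az": the turn, a rotation vector about the tool's x, y, z in units of 6 degrees (1.0 is 6 degrees); "x", "y", "z": the shift along the tool's x, y, z in units of 50 mm (1.0 is 50 mm); "jaw": the finger opening in mm, from 0 to 85.4. A call has 1 to 20 rows; each row is the pose to reach, as a shift and turn from the pose commanded when the call began, along the tool's axes at that moment; what a row does not reach only later rows make up. A row lasts 1/10 s, in which the tool goes at most 50 mm and 8.59 degrees, less where a joint would pass 70% of its speed; a pose out of reach is approached as far as the arm can. A call with a gripper value outside its range is refused whole. The fingers move at their own pace and stop on an object; the grip force is fixed at half the most. Time passes only in rows, so rows that repeat a pose let the fingers close. It gives the time, the measured TCP pose, the force, the opening and the grip force at its end, in the units of the state.
- sense(): the state, without advancing time (a new reading comes with each control period).
- read_camera(name): name is "scene" or "top" or "wrist"; returns a dict with "img" (480x640x3 uint8, red, green, blue), "z_map" (480x640 float32, m along the optical axis (not along the pixel's ray), 0 where there is no reading), "intrinsics" (3x3 intrinsics, pixels), "k1" (the pictures are not rectified: a ray, as slopes to the right and down, at radius r is drawn at 1 + k1 r^2 times it, then the intrinsics apply), "world_from_camera" (4x4, takes a point from camera to world coordinates). Camera axes: x right, y down, z forward; pixel columns grow to the right and rows downward; lengths in m; the calibration is good to about 2 mm. A picture is of the moment at which its call begins.
- hand_in(): hands the job in; it is judged then, once.
The state is a dict: "time_s": time; "joint_positions": joint angles; "joint_vel": joint speeds; "joint_efforts": joint torques, N m; "tool_pos": TCP position; "tcp_rot": TCP orientation; "contact_force": force on the tool from outside, world axes, zero at the start; "ft_torque": the same for the moment, N m; "width": finger opening in m; "grip_force": force on a finger pad.
Only numpy, scipy, OpenCV 4.12 (cv2) and the standard library are available. Lean on these libraries where they do the work, as an engineer would, in place of code of your own. Each camera call takes 0.05 s, during which the arm holds its last target. There are 200 camera calls.

### The job

Put the black wire shade on the lamp: lift it by its finial, bring its spring clip down over the round bulb and push straight down until the clip's arms have snapped past the widest part of the bulb, then press on until you feel the clip's rubber seat bottom firmly on top of the bulb. The bulb is glass, so never push with more than about 3 kg; let go and leave the shade clipped on and upright. Do not drag or tip the lamp, and leave the books, candle and snow globe alone.

Things in the scene. Friction and masses are not known exactly. Their poses are not given: they have to be found in the camera images.
- finial (a point): Centre of the grip of the shade's finial: an upright black cylinder 18 mm across and 26 mm high on an 8 mm neck, on the shade's axis. Fingertips may reach 25 mm below this point before they touch the hub and its four level spokes. It starts 135 mm above the dresser, the shade standing upright; the finial's top is 20 mm above this point.
- shade: The shade with its clip, 115 g: an open cone of black wire, 105 mm high, 116 mm across its bottom ring and 80 mm across its top ring. The origin is the centre of its bottom ring, z points up along its axis to the finial.
- clip_seat: Rubber seat of the clip, a disc 14 mm across under the hub on the shade's axis, facing down; the origin is the centre of its lower face, 41 mm below the centre of the finial's grip. Home: this face bottoms on the top of the bulb and is pressed there firmly, with over 15 N, of which the closed arms pull about 8 N themselves. The rubber gives under 2 mm.
- clip_mouth (a point): Middle of the clip's flared mouth, on the shade's axis, 41 mm below the seat's lower face. The clip: two opposed sprung arms of 3 mm steel wire hanging in the shade, open towards its x and -x; the flared ends stand 46 mm apart and narrow above to a 31 mm throat (wire centres). Bulb and mouth may be 3 mm off-centre.
- lamp: Candlestick lamp standing loose on the dresser (1.5 kg): brass foot 120 mm across, a stem, a white sleeve 27 mm across and on it a round opal glass bulb 45 mm in diameter. The origin is the centre of the underside of the foot, z up along the lamp's axis.
- sleeve_rim (a point): Centre of the upper rim of the lamp's white sleeve, on its axis, 105 mm above the dresser. The top of the bulb stands 62 to 83 mm above this point: it is screwed in differently each time, unmeasured. The arms ride over the bulb with 6 to 13 N of push, snap in below it (pulling with up to 10 N), and then the push rises steeply as the seat meets the glass, which stands a push of 30 N.
- books: Two stacked books, 240 x 170 x 56 mm, origin under the centre. Not to be moved.
- candle: Pillar candle, 72 mm in diameter, 85 mm high, origin under the centre. Not to be moved.
- snow_globe: Glass globe 90 mm in diameter on a black turned stand, 138 mm high, origin under the centre. Not to be moved.
Things that resemble listed ones, but are neither listed nor needed, are in the scene too. Of the things shaped like the lamp, the brass one is meant.

How it is judged:
By the outcome, as a careful person would: the job done as asked, in the order asked, and still so for the second after the job is handed in, with the robot touching nothing.
It also fails if it takes over 51 s, if anything falls off the work surface, if the arm or the gripper's body presses on something with over 40 N, if the wrist force passes 120 N, or if a joint passes its speed limit or range.

## Working session

There is one attempt and no reset: what is moved stays moved. The work goes in short steps, Python scripts to look and compute and a tool call to move; the robot and the scene stay as the last step left them, time stands still between calls to the robot, and variables do not carry over. Pictures are saved under pics/ and viewed, at most 10 in all, crops included, and the job is handed in when it is done.

Besides the shell and the picture viewer there is one more tool, called as name([rows], argument=value, ...), one row to a line, values as JSON. play_rows: Moves the arm, as the interface text tells. Its arguments: {"type":"object","properties":{"rows":{"type":"array","items":{"type":"object","properties":{"ax":{"type":"number"},"ay":{"type":"number"},"az":{"type":"number"},"x":{"type":"number"},"y":{"type":"number"},"z":{"type":"number"},"jaw":{"type":"number"}}}}},"required":["rows"]}

```bash
mkdir -p pics; cat > h.py <<'E'
import numpy as np, cv2
from workcell import sense, read_camera, hand_in, tcp_to_tips
from scipy.spatial.transform import Rotation as R
def cloud(c):
    h,w=c["z_map"].shape; K=c["intrinsics"]; u,v=np.meshgrid(np.arange(w),np.arange(h))
    d=np.stack([(u-K[0,2])/K[0,0],(v-K[1,2])/K[1,1]],-1).astype(float); s=d.copy()
    for _ in range(10): s=d/(1+c["k1"]*(s**2).sum(-1,keepdims=True))
    ray=np.concatenate([s,np.ones((h,w,1))],-1); T=c["world_from_camera"]
    return ray@T[:3,:3].T, (ray*c["z_map"][...,None])@T[:3,:3].T+T[:3,3], T[:3,3]
def onplane(c,u,v,z):
    r,_,o=cloud(c); r=r[int(v),int(u)]; return o+r*(z-o[2])/r[2]
E
python3 - <<'E'
from h import *
s=sense(); print({k:np.round(v,3) for k,v in s.items()}, tcp_to_tips)
ims=[]
for n in ["scene","top","wrist"]:
    c=read_camera(n); np.save(n+".npy",c,allow_pickle=True); print(n,c["k1"],np.round(c["intrinsics"],1).tolist(),np.round(c["world_from_camera"],3).tolist())
    cv2.imwrite(f"pics/{n}.png",c["img"][...,::-1])
E
```

```text
{'time_s': np.float64(0.0), 'joint_positions': array([-1.184,  0.213, -0.035,  1.324,  0.   ,  1.571]), 'joint_vel': array([ 0.   , -0.   , -0.   , -0.001,  0.002,  0.002]), 'joint_efforts': array([ 1.0000e-03, -6.8617e+01,  4.8712e+01,  1.7000e-02,  0.0000e+00,
        0.0000e+00]), 'tool_pos': array([ 0.189, -0.463,  0.256]), 'tcp_rot': array([-3.082, -0.604,  0.   ]), 'contact_force': array([ 0.097,  0.462, -0.255]), 'ft_torque': array([-0.025,  0.008,  0.001]), 'grip_force': np.float64(0.0), 'width': np.float64(0.085)} 0.025
scene -0.15694596698448973 [[569.8, 0.0, 336.5], [0.0, 569.8, 235.6], [0.0, 0.0, 1.0]] [[-0.753, 0.428, -0.499, 1.457], [0.658, 0.481, -0.58, 1.034], [-0.008, -0.765, -0.644, 1.231], [0.0, 0.0, 0.0, 1.0]]
top -0.19943361921118055 [[598.6, 0.0, 319.1], [0.0, 598.6, 238.5], [0.0, 0.0, 1.0]] [[0.015, -0.995, 0.103, 0.38], [-1.0, -0.014, 0.012, -0.01], [-0.01, -0.103, -0.995, 1.963], [0.0, 0.0, 0.0, 1.0]]
wrist -0.013057186818874664 [[332.8, 0.0, 314.4], [0.0, 332.8, 238.0], [0.0, 0.0, 1.0]] [[0.378, -0.877, -0.296, 0.265], [-0.926, -0.358, -0.12, -0.432], [-0.001, 0.319, -0.948, 0.374], [0.0, 0.0, 0.0, 1.0]]
```

View pics/scene.png

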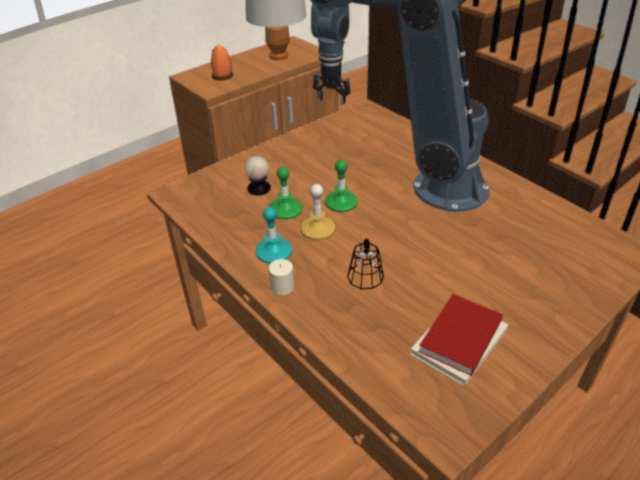

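View pics/top.png

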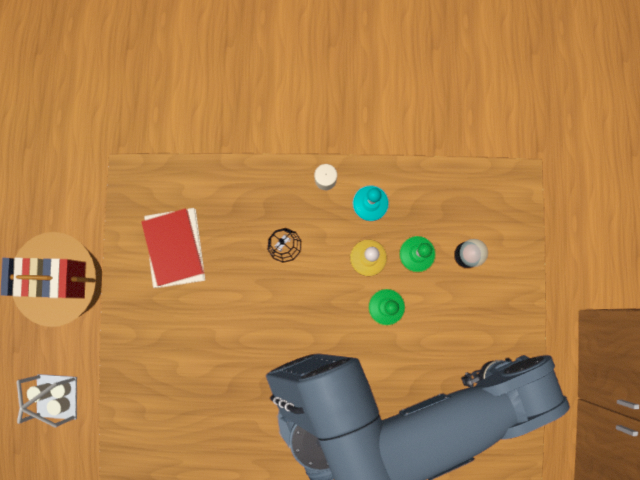

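The scene view shows the brass lamp (bulb at 317,190), the shade (finial at 366,243) and decoy green and cyan lamps around it. In the top view the bulb is at (372,254) and the shade at (284,245).

```bash
python3 - <<'E'
from h import *
def load(n): return np.load(n+".npy",allow_pickle=True).item()
S,T=load("scene"),load("top")
out={}
for n,c,boxes in [("scene",S,dict(bulb=(305,180,330,200),foot=(295,210,340,240),fin=(355,236,378,252))),("top",T,dict(bulb=(362,245,382,264),foot=(345,235,390,280),fin=(265,228,303,264)))]:
    r,P,o=cloud(c); hsv=cv2.cvtColor(c["img"],cv2.COLOR_RGB2HSV)
    for k,(a,b,d,e) in boxes.items():
        h=hsv[b:e,a:d].astype(int); p=P[b:e,a:d]
        if k=="bulb": m=(h[...,1]<60)&(h[...,2]>120)
        elif k=="foot": m=(h[...,0]>18)&(h[...,0]<30)&(h[...,1]>140)&(p[...,2]<.05)&(p[...,2]>.003)
        else: m=(h[...,2]<60)&(p[...,2]>0.115)
        v,u=np.nonzero(m); q=p[m]
        print(n,k,m.sum(),"px",u.mean()+a,v.mean()+b,"med",np.median(q,0).round(4),"zmax",q[:,2].max().round(4),"mid",((q.min(0)+q.max(0))/2).round(4))
        out[n,k]=(r[int(round(v.mean()+b)),int(round(u.mean()+a))],o)
for k in ["bulb","fin"]:
    (d1,o1),(d2,o2)=out["scene",k],out["top",k]
    t=np.linalg.lstsq(np.stack([d1,-d2],1),o2-o1,rcond=None)[0]; print(k,o1+t[0]*d1,o2+t[1]*d2)
# obstacles
r,P,o=cloud(T)
for nm,u,v in [("cyan",373,195),("greenB",424,249),("greenA",391,307),("globe",475,253),("candle",325,174),("shade",284,245)]: print(nm,P[v,u].round(3))
E
python3 -c "
import cv2,numpy as np
a=cv2.imread('pics/scene.png')[150:300,240:400];b=cv2.imread('pics/top.png')[205:295,255:415]
cv2.imwrite('pics/crop.png',np.vstack([cv2.resize(a,None,fx=3.2,fy=2.3),cv2.resize(b,None,fx=3.2,fy=2.8)]))"
```

```text
scene bulb 128 px 316.3515625 190.171875 med [ 0.5337 -0.1335  0.1694] zmax 1.2309 mid [0.9823 0.441  0.6804]
scene foot 582 px 317.5446735395189 227.79553264604812 med [ 0.5406 -0.1285  0.0161] zmax 0.0483 mid [ 0.5283 -0.1402  0.026 ]
scene fin 46 px 366.1521739130435 244.04347826086956 med [0.5698 0.1355 0.1388] zmax 1.2309 mid [1.0066 0.5792 0.6739]
top bulb 154 px 371.40909090909093 253.62337662337663 med [ 0.5212 -0.1467  0.1763] zmax 0.1943 mid [ 0.5223 -0.1479  0.1315]
top foot 765 px 367.2313725490196 258.3045751633987 med [ 0.5139 -0.1414  0.0166] zmax 0.0361 mid [ 0.5225 -0.149   0.0195]
top fin 20 px 280.8 240.25 med [0.5585 0.1263 0.1518] zmax 0.1595 mid [0.576  0.1421 0.1373]
bulb [ 0.5240174  -0.14896739  0.15689824] [ 0.52221273 -0.1473016   0.15663019]
fin [0.56320727 0.12899997 0.12820274] [0.56380423 0.1283939  0.12821662]
cyan [ 0.699 -0.15   0.183]
greenB [ 0.537 -0.304  0.185]
greenA [ 0.363 -0.208  0.169]
globe [ 0.531 -0.472  0.138]
candle [ 0.785 -0.004  0.074]
shade [0.56  0.128 0.004]
```

```bash
cat >> h.py <<'E'
def go(p):
    s=sense(); M=R.from_rotvec(s["tcp_rot"]).as_matrix()
    print("tool axes",M.round(3).tolist(),"shift units",(M.T@(np.array(p)-s["tool_pos"])/0.05).round(3),"q",s["joint_positions"].round(2))
E
python3 -c "
from h import *
go([0.535,0.12,0.30])"
```

```text
tool axes [[0.926, 0.377, -0.0], [0.377, -0.926, 0.001], [0.0, -0.001, -1.0]] shift units [10.815 -8.183 -0.875] q [-1.18  0.21 -0.03  1.32  0.    1.57]
```

play_rows([
  {"x": 0.9,"y": -0.7,"z": -0.9,"az": -0.7,"jaw": 60},
  {"x": 1.8,"y": -1.4,"z": -0.9,"az": -1.4,"jaw": 60},
  {"x": 2.7,"y": -2.1,"z": -0.9,"az": -2.1,"jaw": 60},
  {"x": 3.6,"y": -2.8,"z": -0.9,"az": -2.8,"jaw": 60},
  {"x": 4.5,"y": -3.5,"z": -0.9,"az": -3.5,"jaw": 60},
  {"x": 5.4,"y": -4.2,"z": -0.9,"az": -4.2,"jaw": 60},
  {"x": 6.3,"y": -4.8,"z": -0.9,"az": -4.9,"jaw": 60},
  {"x": 7.2,"y": -5.5,"z": -0.9,"az": -5.6,"jaw": 60},
  {"x": 8.1,"y": -6.2,"z": -0.9,"az": -6.3,"jaw": 60},
  {"x": 9.0,"y": -6.9,"z": -0.9,"az": -7,"jaw": 60},
  {"x": 9.9,"y": -7.6,"z": -0.9,"az": -7,"jaw": 60},
  {"x": 10.8,"y": -8.2,"z": -0.9,"az": -7,"jaw": 60},
  {"x": 10.8,"y": -8.2,"z": -0.9,"az": -7,"jaw": 60},
  {"x": 10.8,"y": -8.2,"z": -0.9,"az": -7,"jaw": 60},
  {"x": 10.8,"y": -8.2,"z": -0.9,"az": -7,"jaw": 60},
  {"x": 10.8,"y": -8.2,"z": -0.9,"az": -7,"jaw": 60},
])

```text
invalid input at $.rows[0]: expected keys ax, ay, az, x, y, z, jaw
```

```bash
python3 - <<'E'
from h import *
c=read_camera("wrist"); np.save("w1.npy",c,allow_pickle=True)
cv2.imwrite("pics/w1.png",c["img"][...,::-1])
go([0.562,0.1285,0.2])
E
```

```text
tool axes [[0.926, 0.377, -0.0], [0.377, -0.926, 0.001], [-0.0, -0.001, -1.0]] shift units [11.379 -8.136  1.126] q [-1.18  0.21 -0.03  1.32 -0.    1.57]
```

View pics/w1.png

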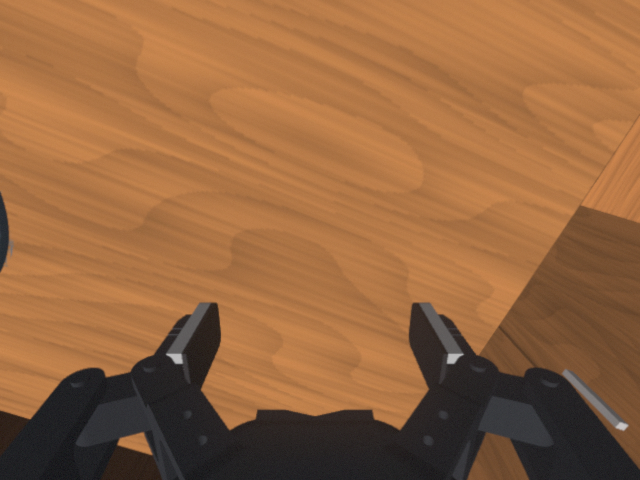

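The move was refused because every key is required. The picture shows only bare table and the fingers (tips near 205,310 and 425,310).

play_rows([
  {"ax": 0,"ay": 0,"x": 0.9,"y": -0.7,"z": -0.9,"az": -0.7,"jaw": 60},
  {"ax": 0,"ay": 0,"x": 1.8,"y": -1.4,"z": -0.9,"az": -1.4,"jaw": 60},
  {"ax": 0,"ay": 0,"x": 2.7,"y": -2.1,"z": -0.9,"az": -2.1,"jaw": 60},
  {"ax": 0,"ay": 0,"x": 3.6,"y": -2.8,"z": -0.9,"az": -2.8,"jaw": 60},
  {"ax": 0,"ay": 0,"x": 4.5,"y": -3.5,"z": -0.9,"az": -3.5,"jaw": 60},
  {"ax": 0,"ay": 0,"x": 5.4,"y": -4.2,"z": -0.9,"az": -4.2,"jaw": 60},
  {"ax": 0,"ay": 0,"x": 6.3,"y": -4.8,"z": -0.9,"az": -4.9,"jaw": 60},
  {"ax": 0,"ay": 0,"x": 7.2,"y": -5.5,"z": -0.9,"az": -5.6,"jaw": 60},
  {"ax": 0,"ay": 0,"x": 8.1,"y": -6.2,"z": -0.9,"az": -6.3,"jaw": 60},
  {"ax": 0,"ay": 0,"x": 9.0,"y": -6.9,"z": -0.9,"az": -7,"jaw": 60},
  {"ax": 0,"ay": 0,"x": 9.9,"y": -7.6,"z": -0.9,"az": -7,"jaw": 60},
  {"ax": 0,"ay": 0,"x": 10.8,"y": -8.2,"z": -0.9,"az": -7,"jaw": 60},
  {"ax": 0,"ay": 0,"x": 10.8,"y": -8.2,"z": -0.9,"az": -7,"jaw": 60},
  {"ax": 0,"ay": 0,"x": 10.8,"y": -8.2,"z": -0.9,"az": -7,"jaw": 60},
  {"ax": 0,"ay": 0,"x": 10.8,"y": -8.2,"z": -0.9,"az": -7,"jaw": 60},
  {"ax": 0,"ay": 0,"x": 10.8,"y": -8.2,"z": -0.9,"az": -7,"jaw": 60},
])

```text
time_s: 1.8
tool_pos: [0.534, 0.1209, 0.3007]
tcp_rot: [-2.66, -1.67, 0.002]
contact_force: [-0.4, 0.3, 0.2]
width: 0.0604
grip_force: 0.0
```

```bash
python3 - <<'E'
from h import *
c=read_camera("wrist"); np.save("w1.npy",c,allow_pickle=True)
cv2.imwrite("pics/w1b.png",c["img"][...,::-1])
go([0.562,0.1285,0.2]); print(c["world_from_camera"][:3,3], sense()["tool_pos"],sense()["time_s"])
E
```

```text
tool axes [[0.436, 0.9, -0.001], [0.9, -0.436, -0.0], [-0.001, -0.0, -1.0]] shift units [0.398 0.436 2.021] q [ 0.22  0.31  0.21  1.47 -0.    2.24]
[0.5696833  0.1948039  0.41850546] [0.53377534 0.12011831 0.30106019] 1.85
```

View pics/w1b.png

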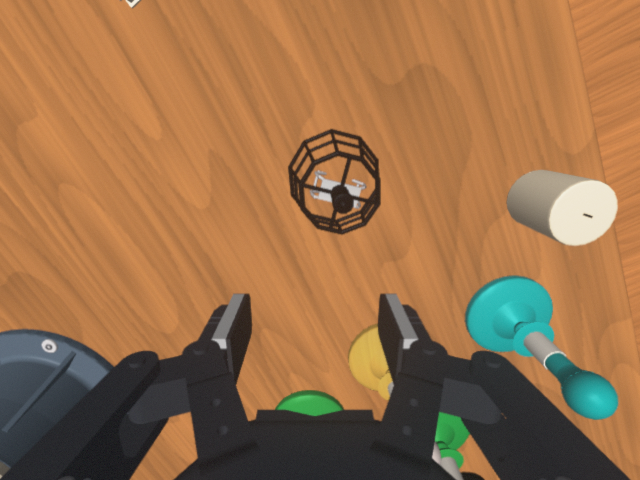

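The finial's top is at about (342,195) in the wrist view and the clip shows under it. I'll measure it from the rays.

```bash
python3 - <<'E'
from h import *
c=np.load("w1.npy",allow_pickle=True).item(); r,P,o=cloud(c)
g=c["img"].max(-1)
m=(g<70)&(P[...,2]>.125)&(P[...,2]<.2); m[:,:280]=0;m[:,390:]=0;m[:120]=0;m[240:]=0
v,u=np.nonzero(m); q=P[m]; print(len(q),u.mean(),v.mean(),u.min(),u.max(),v.min(),v.max(),q.min(0),q.max(0),np.median(q,0))
t=q[:,2]>np.percentile(q[:,2],98)-.006; print("top",t.sum(),q[t].mean(0),(q[t].min(0)+q[t].max(0))/2)
# ray to finial's mid, at z .142
print(onplane(c,(u.min()+u.max())/2,(v.min()+v.max())/2,.137))
# triangulate with top camera finial direction
T=np.load("top.npy",allow_pickle=True).item(); rt,Pt,ot=cloud(T); d1=r[int(v.mean()),int(u.mean())]; d2=rt[240,281]
t=np.linalg.lstsq(np.stack([d1,-d2],1),ot-o,rcond=None)[0]; print(o+t[0]*d1,ot+t[1]*d2)
b=(P[...,2]<.012)&(g<70); b[:,:280]=0;b[:,390:]=0;b[:120]=0;b[240:]=0; q=P[b]; print("ring",b.sum(),(q.min(0)+q.max(0))/2, q.max(0)-q.min(0))
E
```

```text
404 341.88861386138615 200.32920792079207 332 352 188 212 [0.55605702 0.12162657 0.12542606] [0.57303808 0.1383078  0.15672414] [0.56477267 0.13248928 0.14837247]
top 149 [0.56444068 0.13015955 0.15303603] [0.56467498 0.13005229 0.15297992]
[0.56471056 0.12969162 0.137     ]
[0.56377766 0.12828497 0.1292607 ] [0.56370041 0.1283154  0.12925528]
ring 466 [0.56448327 0.12933038 0.00595123] [0.1123488  0.10985115 0.01192562]
```

```bash
python3 -c "
from h import *
go([0.5645,0.1298,0.141])"
```

```text
tool axes [[0.436, 0.9, -0.001], [0.9, -0.436, -0.0], [-0.001, -0.0, -1.0]] shift units [0.444 0.47  3.201] q [ 0.22  0.31  0.21  1.47 -0.    2.24]
```

play_rows([
  {"ax": 0,"ay": 0,"az": 0,"x": 0.44,"y": 0.47,"z": 0.8,"jaw": 50},
  {"ax": 0,"ay": 0,"az": 0,"x": 0.44,"y": 0.47,"z": 1.6,"jaw": 50},
  {"ax": 0,"ay": 0,"az": 0,"x": 0.44,"y": 0.47,"z": 2.2,"jaw": 50},
  {"ax": 0,"ay": 0,"az": 0,"x": 0.44,"y": 0.47,"z": 2.6,"jaw": 50},
  {"ax": 0,"ay": 0,"az": 0,"x": 0.44,"y": 0.47,"z": 2.9,"jaw": 50},
  {"ax": 0,"ay": 0,"az": 0,"x": 0.44,"y": 0.47,"z": 3.1,"jaw": 50},
  {"ax": 0,"ay": 0,"az": 0,"x": 0.44,"y": 0.47,"z": 3.2,"jaw": 50},
  {"ax": 0,"ay": 0,"az": 0,"x": 0.44,"y": 0.47,"z": 3.2,"jaw": 50},
  {"ax": 0,"ay": 0,"az": 0,"x": 0.44,"y": 0.47,"z": 3.2,"jaw": 35},
  {"ax": 0,"ay": 0,"az": 0,"x": 0.44,"y": 0.47,"z": 3.2,"jaw": 25},
  {"ax": 0,"ay": 0,"az": 0,"x": 0.44,"y": 0.47,"z": 3.2,"jaw": 20},
  {"ax": 0,"ay": 0,"az": 0,"x": 0.44,"y": 0.47,"z": 3.2,"jaw": 10},
  {"ax": 0,"ay": 0,"az": 0,"x": 0.44,"y": 0.47,"z": 3.2,"jaw": 5},
  {"ax": 0,"ay": 0,"az": 0,"x": 0.44,"y": 0.47,"z": 3.2,"jaw": 5},
  {"ax": 0,"ay": 0,"az": 0,"x": 0.44,"y": 0.47,"z": 3.2,"jaw": 5},
  {"ax": 0,"ay": 0,"az": 0,"x": 0.44,"y": 0.47,"z": 3.2,"jaw": 5},
  {"ax": 0,"ay": 0,"az": 0,"x": 0.44,"y": 0.47,"z": 3.2,"jaw": 5},
])

```text
time_s: 3.55
tool_pos: [0.565, 0.1301, 0.1418]
tcp_rot: [2.662, 1.669, 0.001]
contact_force: [-1.9, 1.1, 6.8]
width: 0.0164
grip_force: 58.3
```

play_rows([
  {"ax": 0,"ay": 0,"az": 0,"x": 0,"y": 0,"z": -0.1,"jaw": 5},
  {"ax": 0,"ay": 0,"az": 0,"x": 0,"y": 0,"z": -0.4,"jaw": 5},
  {"ax": 0,"ay": 0,"az": 0,"x": 0,"y": 0,"z": -1.0,"jaw": 5},
  {"ax": 0,"ay": 0,"az": 0,"x": 0,"y": 0,"z": -1.7,"jaw": 5},
  {"ax": 0,"ay": 0,"az": 0,"x": 0,"y": 0,"z": -2.5,"jaw": 5},
  {"ax": 0,"ay": 0,"az": 0,"x": 0,"y": 0,"z": -3.3,"jaw": 5},
  {"ax": 0,"ay": 0,"az": 0,"x": 0,"y": 0,"z": -4.0,"jaw": 5},
  {"ax": 0,"ay": 0,"az": 0,"x": 0,"y": 0,"z": -4.4,"jaw": 5},
  {"ax": 0,"ay": 0,"az": 0,"x": 0,"y": 0,"z": -4.4,"jaw": 5},
  {"ax": 0,"ay": 0,"az": 0,"x": 0,"y": 0,"z": -4.4,"jaw": 5},
  {"ax": 0,"ay": 0,"az": 0,"x": 0,"y": 0,"z": -4.4,"jaw": 5},
])

```text
time_s: 4.65
tool_pos: [0.5645, 0.1299, 0.36]
tcp_rot: [-2.661, -1.668, 0.003]
contact_force: [-0.8, 0.4, -0.6]
width: 0.0162
grip_force: 58.7
```

```bash
python3 - <<'E'
from h import *
c=read_camera("wrist"); np.save("w2.npy",c,allow_pickle=True)
d=read_camera("scene"); np.save("s2.npy",d,allow_pickle=True)
im=np.hstack([cv2.resize(c["img"],(400,300)),cv2.resize(d["img"][60:300,200:520],(400,300))])
cv2.imwrite("pics/w2.png",im[...,::-1])
go([0.522,-0.10,0.36]); s=sense(); print(s["contact_force"],s["ft_torque"])
E
```

```text
tool axes [[0.436, 0.9, -0.002], [0.9, -0.436, -0.0], [-0.001, -0.001, -1.0]] shift units [-4.507  1.24   0.008] q [ 0.23  0.41  0.5   1.66 -0.    2.25]
[ 0.25883814  0.29909962 -0.98281576] [-0.00460308 -0.01704304  0.00640785]
```

View pics/w2.png

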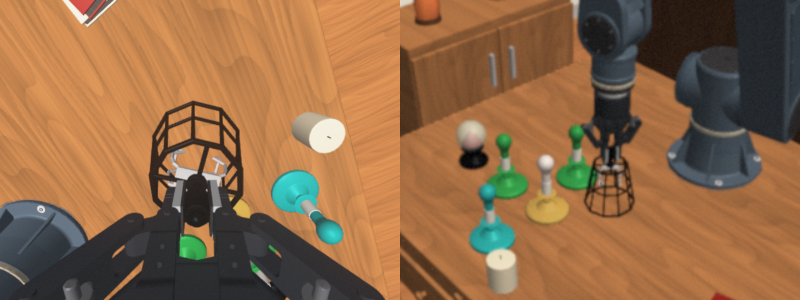

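Shade lifted upright (right panel). The lamp is hidden behind the gripper, so I'll carry past it to view it clearly with the wrist camera.

```bash
python3 -c "
from h import *
go([0.49,-0.255,0.40])"
```

```text
tool axes [[0.436, 0.9, -0.002], [0.9, -0.436, -0.0], [-0.001, -0.001, -1.0]] shift units [-7.577  2.014 -0.79 ] q [ 0.23  0.41  0.5   1.66 -0.    2.25]
```

play_rows([
  {"ax": 0,"ay": 0,"az": 0,"x": -0.2,"y": 0.05,"z": -0.4,"jaw": 5},
  {"ax": 0,"ay": 0,"az": 0,"x": -0.7,"y": 0.2,"z": -0.8,"jaw": 5},
  {"ax": 0,"ay": 0,"az": 0,"x": -1.4,"y": 0.4,"z": -0.8,"jaw": 5},
  {"ax": 0,"ay": 0,"az": 0,"x": -2.2,"y": 0.6,"z": -0.8,"jaw": 5},
  {"ax": 0,"ay": 0,"az": 0,"x": -3.0,"y": 0.8,"z": -0.8,"jaw": 5},
  {"ax": 0,"ay": 0,"az": 0,"x": -3.8,"y": 1.0,"z": -0.8,"jaw": 5},
  {"ax": 0,"ay": 0,"az": 0,"x": -4.6,"y": 1.2,"z": -0.8,"jaw": 5},
  {"ax": 0,"ay": 0,"az": 0,"x": -5.4,"y": 1.4,"z": -0.8,"jaw": 5},
  {"ax": 0,"ay": 0,"az": 0,"x": -6.2,"y": 1.6,"z": -0.8,"jaw": 5},
  {"ax": 0,"ay": 0,"az": 0,"x": -6.9,"y": 1.8,"z": -0.8,"jaw": 5},
  {"ax": 0,"ay": 0,"az": 0,"x": -7.4,"y": 2.0,"z": -0.8,"jaw": 5},
  {"ax": 0,"ay": 0,"az": 0,"x": -7.6,"y": 2.0,"z": -0.8,"jaw": 5},
  {"ax": 0,"ay": 0,"az": 0,"x": -7.6,"y": 2.0,"z": -0.8,"jaw": 5},
  {"ax": 0,"ay": 0,"az": 0,"x": -7.6,"y": 2.0,"z": -0.8,"jaw": 5},
  {"ax": 0,"ay": 0,"az": 0,"x": -7.6,"y": 2.0,"z": -0.8,"jaw": 5},
])

```text
time_s: 6.25
tool_pos: [0.4894, -0.2545, 0.4014]
tcp_rot: [-2.661, -1.67, -0.0]
contact_force: [-0.4, -0.6, -1.5]
width: 0.0164
grip_force: 58.8
```

```bash
python3 - <<'E'
from h import *
c=read_camera("wrist"); np.save("w3.npy",c,allow_pickle=True)
cv2.imwrite("pics/w3.png",c["img"][...,::-1])
s=sense(); print(s["tool_pos"],s["tcp_rot"],s["contact_force"])
E
```

```text
[ 0.48945043 -0.25455928  0.40144922] [2.66064787e+00 1.67041365e+00 3.01279010e-04] [-0.32594144  0.47693701 -0.66629107]
```

View pics/w3.png

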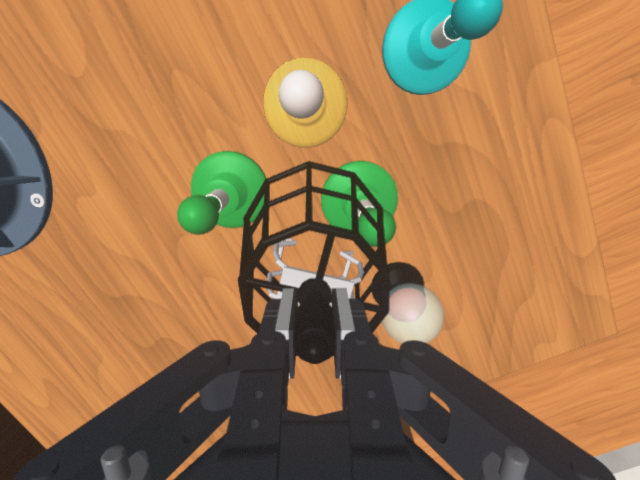

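The brass lamp is clear at (306,103), its bulb at (301,94), and the held shade is at (315,250).

```bash
python3 - <<'E'
from h import *
from scipy.optimize import least_squares
c=np.load("w3.npy",allow_pickle=True).item(); r,P,o=cloud(c)
hsv=cv2.cvtColor(c["img"],cv2.COLOR_RGB2HSV).astype(int)
box=np.zeros(hsv.shape[:2],bool); box[50:160,255:355]=1
m=box&(hsv[...,1]<50)&(hsv[...,2]>120)&(P[...,2]>.14)&(P[...,2]<.2); q=P[m]
f=lambda p: np.linalg.norm(q-p,axis=1)-.0225
s=least_squares(f,q.mean(0)-[0,0,.015],loss="soft_l1",f_scale=.002); print("bulb sphere",s.x,"top",s.x[2]+.0225,np.std(f(s.x)),len(q))
m8=(box&(hsv[...,1]<60)&(hsv[...,2]>110)).astype(np.uint8); k=max(cv2.findContours(m8,cv2.RETR_EXTERNAL,cv2.CHAIN_APPROX_NONE)[0],key=cv2.contourArea)
(u,v),rad=cv2.minEnclosingCircle(k); print("circle",u,v,rad, onplane(c,round(u),round(v),s.x[2]))
b=box&(hsv[...,0]>17)&(hsv[...,0]<32)&(hsv[...,1]>150)&(P[...,2]>.002)&(P[...,2]<.03)
pts=cv2.convexHull(np.argwhere(b)[:,::-1].astype(np.int32)); e=cv2.fitEllipse(pts); print("foot ellipse",e, [onplane(c,round(e[0][0]),round(e[0][1]),z).round(4) for z in(.004,.012)], np.median(P[b],0))
S=sense(); M=R.from_rotvec(S["tcp_rot"]).as_matrix(); t=S["tool_pos"]
d=(hsv[...,2]<75); d[:150]=0; d[345:]=0; d[:,:235]=0; d[:,395:]=0
L=(P-t)@M
for lo,hi,n in [(.128,.150,"bottom"),(.03,.05,"top")]:
    mm=d&(L[...,2]>lo)&(L[...,2]<hi)&(np.hypot(L[...,0],L[...,1])<.075); a=L[mm]
    if len(a)>20:
        A=np.c_[2*a[:,:2],np.ones(len(a))]; x=np.linalg.lstsq(A,(a[:,:2]**2).sum(1),rcond=None)[0]; print(n,len(a),"tool centre",x[:2],"R",np.sqrt(x[2]+(x[:2]**2).sum()),"z",a[:,2].mean(), np.ptp(a,axis=0))
E
```

```text
bulb sphere [ 0.52603128 -0.14826242  0.16088846] top 0.18338845974304813 0.0005780344504171788 1604
circle 300.8594970703125 93.29752349853516 23.79903221130371 [ 0.52681916 -0.14710272  0.16088846]
foot ellipse ((304.7059631347656, 101.93453216552734), (83.24273681640625, 89.38422393798828), 177.58175659179688) [array([ 0.5275, -0.1456,  0.004 ]), array([ 0.5274, -0.1462,  0.012 ])] [ 0.53106828 -0.16888294  0.01725072]
bottom 1113 tool centre [-5.86100222e-05 -1.35875344e-04] R 0.05338579401479595 z 0.1365838867182878 [0.09978266 0.10892841 0.01207632]
top 4052 tool centre [0.00432095 0.00018793] R 0.030918441341739236 z 0.03510900392654394 [0.06370265 0.07824542 0.01977197]
```

```bash
python3 -c "
from h import *
go([0.526,-0.148,0.30])"
```

```text
tool axes [[0.435, 0.901, 0.0], [0.901, -0.435, 0.0], [0.0, 0.0, -1.0]] shift units [ 2.237 -0.268  2.029] q [-0.48  0.37  0.55  1.75  0.    1.54]
```

play_rows([
  {"ax": 0,"ay": 0,"az": 0,"x": 0.4,"y": -0.05,"z": 0,"jaw": 5},
  {"ax": 0,"ay": 0,"az": 0,"x": 1.0,"y": -0.12,"z": 0,"jaw": 5},
  {"ax": 0,"ay": 0,"az": 0,"x": 1.6,"y": -0.2,"z": 0,"jaw": 5},
  {"ax": 0,"ay": 0,"az": 0,"x": 2.0,"y": -0.25,"z": 0,"jaw": 5},
  {"ax": 0,"ay": 0,"az": 0,"x": 2.24,"y": -0.27,"z": 0,"jaw": 5},
  {"ax": 0,"ay": 0,"az": 0,"x": 2.24,"y": -0.27,"z": 0.2,"jaw": 5},
  {"ax": 0,"ay": 0,"az": 0,"x": 2.24,"y": -0.27,"z": 0.6,"jaw": 5},
  {"ax": 0,"ay": 0,"az": 0,"x": 2.24,"y": -0.27,"z": 1.0,"jaw": 5},
  {"ax": 0,"ay": 0,"az": 0,"x": 2.24,"y": -0.27,"z": 1.4,"jaw": 5},
  {"ax": 0,"ay": 0,"az": 0,"x": 2.24,"y": -0.27,"z": 1.7,"jaw": 5},
  {"ax": 0,"ay": 0,"az": 0,"x": 2.24,"y": -0.27,"z": 1.9,"jaw": 5},
  {"ax": 0,"ay": 0,"az": 0,"x": 2.24,"y": -0.27,"z": 2.0,"jaw": 5},
  {"ax": 0,"ay": 0,"az": 0,"x": 2.24,"y": -0.27,"z": 2.0,"jaw": 5},
  {"ax": 0,"ay": 0,"az": 0,"x": 2.24,"y": -0.27,"z": 2.0,"jaw": 5},
  {"ax": 0,"ay": 0,"az": 0,"x": 2.24,"y": -0.27,"z": 2.0,"jaw": 5},
])

```text
time_s: 7.8
tool_pos: [0.5261, -0.1491, 0.302]
tcp_rot: [2.661, 1.668, 0.001]
contact_force: [0.5, 0.3, -0.9]
width: 0.0161
grip_force: 58.8
```

```bash
python3 - <<'E'
from h import *
c=read_camera("wrist"); d=read_camera("scene"); t=read_camera("top")
im=np.hstack([c["img"][120:440,160:480],cv2.resize(d["img"][145:265,260:380],(320,320),interpolation=cv2.INTER_CUBIC)])
cv2.imwrite("pics/w4.png",im[...,::-1])
go([.526,-.148,.25]); s=sense(); print(s["contact_force"],s["ft_torque"],s["tool_pos"])
E
```

```text
tool axes [[0.436, 0.9, 0.001], [0.9, -0.436, -0.0], [0.0, 0.001, -1.0]] shift units [ 0.018 -0.01   1.034] q [-0.28  0.31  0.21  1.47  0.    1.75]
[-0.1042962  -0.47225746 -1.27735689] [-0.02308569 -0.00670887  0.03813722] [ 0.52602771 -0.1490407   0.30167691]
```

View pics/w4.png

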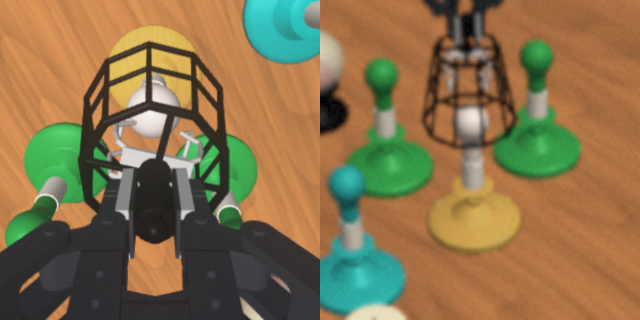

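The bulb sits between the arms in the wrist view and inside the shade in the scene view. Now descending gently.

play_rows([
  {"ax": 0,"ay": 0,"az": 0,"x": 0.02,"y": -0.01,"z": 0.1,"jaw": 5},
  {"ax": 0,"ay": 0,"az": 0,"x": 0.02,"y": -0.01,"z": 0.25,"jaw": 5},
  {"ax": 0,"ay": 0,"az": 0,"x": 0.02,"y": -0.01,"z": 0.4,"jaw": 5},
  {"ax": 0,"ay": 0,"az": 0,"x": 0.02,"y": -0.01,"z": 0.5,"jaw": 5},
  {"ax": 0,"ay": 0,"az": 0,"x": 0.02,"y": -0.01,"z": 0.58,"jaw": 5},
  {"ax": 0,"ay": 0,"az": 0,"x": 0.02,"y": -0.01,"z": 0.64,"jaw": 5},
  {"ax": 0,"ay": 0,"az": 0,"x": 0.02,"y": -0.01,"z": 0.64,"jaw": 5},
  {"ax": 0,"ay": 0,"az": 0,"x": 0.02,"y": -0.01,"z": 0.64,"jaw": 5},
])

```text
time_s: 8.75
tool_pos: [0.5259, -0.1479, 0.2695]
tcp_rot: [2.662, 1.668, 0.0]
contact_force: [-0.4, -0.3, -0.8]
width: 0.0161
grip_force: 58.8
```

play_rows([
  {"ax": 0,"ay": 0,"az": 0,"x": 0,"y": 0,"z": 0.04,"jaw": 5},
  {"ax": 0,"ay": 0,"az": 0,"x": 0,"y": 0,"z": 0.08,"jaw": 5},
  {"ax": 0,"ay": 0,"az": 0,"x": 0,"y": 0,"z": 0.1,"jaw": 5},
  {"ax": 0,"ay": 0,"az": 0,"x": 0,"y": 0,"z": 0.1,"jaw": 5},
  {"ax": 0,"ay": 0,"az": 0,"x": 0,"y": 0,"z": 0.1,"jaw": 5},
])

```text
time_s: 9.25
tool_pos: [0.5258, -0.1479, 0.2643]
tcp_rot: [-2.662, -1.669, -0.0]
contact_force: [0.5, -0.2, -1.1]
width: 0.0164
grip_force: 58.8
```

play_rows([
  {"ax": 0,"ay": 0,"az": 0,"x": 0,"y": 0,"z": 0.04,"jaw": 5},
  {"ax": 0,"ay": 0,"az": 0,"x": 0,"y": 0,"z": 0.08,"jaw": 5},
  {"ax": 0,"ay": 0,"az": 0,"x": 0,"y": 0,"z": 0.1,"jaw": 5},
  {"ax": 0,"ay": 0,"az": 0,"x": 0,"y": 0,"z": 0.1,"jaw": 5},
])

```text
time_s: 9.65
tool_pos: [0.5257, -0.1478, 0.2591]
tcp_rot: [-2.662, -1.668, 0.0]
contact_force: [-0.6, -0.4, -1.9]
width: 0.0161
grip_force: 58.8
```

play_rows([
  {"ax": 0,"ay": 0,"az": 0,"x": 0,"y": 0,"z": 0.04,"jaw": 5},
  {"ax": 0,"ay": 0,"az": 0,"x": 0,"y": 0,"z": 0.06,"jaw": 5},
  {"ax": 0,"ay": 0,"az": 0,"x": 0,"y": 0,"z": 0.06,"jaw": 5},
])

```text
time_s: 9.95
tool_pos: [0.5259, -0.1478, 0.2563]
tcp_rot: [-2.662, -1.669, -0.0]
contact_force: [-0.2, 1.3, -0.7]
width: 0.0161
grip_force: 58.9
```

play_rows([
  {"ax": 0,"ay": 0,"az": 0,"x": 0,"y": 0,"z": 0.04,"jaw": 5},
  {"ax": 0,"ay": 0,"az": 0,"x": 0,"y": 0,"z": 0.06,"jaw": 5},
  {"ax": 0,"ay": 0,"az": 0,"x": 0,"y": 0,"z": 0.06,"jaw": 5},
])

```text
time_s: 10.25
tool_pos: [0.5261, -0.1478, 0.2537]
tcp_rot: [2.661, 1.668, 0.001]
contact_force: [0.6, 1.2, 3.2]
width: 0.0164
grip_force: 59.6
```

play_rows([
  {"ax": 0,"ay": 0,"az": 0,"x": 0,"y": 0,"z": 0.03,"jaw": 5},
  {"ax": 0,"ay": 0,"az": 0,"x": 0,"y": 0,"z": 0.05,"jaw": 5},
  {"ax": 0,"ay": 0,"az": 0,"x": 0,"y": 0,"z": 0.05,"jaw": 5},
])

```text
time_s: 10.55
tool_pos: [0.526, -0.1478, 0.2511]
tcp_rot: [2.661, 1.668, 0.001]
contact_force: [-0.9, 0.9, 4.1]
width: 0.0162
grip_force: 59.6
```

play_rows([
  {"ax": 0,"ay": 0,"az": 0,"x": 0,"y": 0,"z": 0.03,"jaw": 5},
  {"ax": 0,"ay": 0,"az": 0,"x": 0,"y": 0,"z": 0.05,"jaw": 5},
  {"ax": 0,"ay": 0,"az": 0,"x": 0,"y": 0,"z": 0.05,"jaw": 5},
])

```text
time_s: 10.85
tool_pos: [0.526, -0.1478, 0.2485]
tcp_rot: [2.662, 1.669, 0.001]
contact_force: [1.1, 1.7, 2.7]
width: 0.0165
grip_force: 59.3
```

play_rows([
  {"ax": 0,"ay": 0,"az": 0,"x": 0,"y": 0,"z": 0.03,"jaw": 5},
  {"ax": 0,"ay": 0,"az": 0,"x": 0,"y": 0,"z": 0.05,"jaw": 5},
  {"ax": 0,"ay": 0,"az": 0,"x": 0,"y": 0,"z": 0.05,"jaw": 5},
])

```text
time_s: 11.15
tool_pos: [0.5259, -0.1478, 0.2457]
tcp_rot: [-2.662, -1.669, -0.0]
contact_force: [1.1, 1.5, 1.6]
width: 0.0165
grip_force: 59.0
```

play_rows([
  {"ax": 0,"ay": 0,"az": 0,"x": 0,"y": 0,"z": 0.03,"jaw": 5},
  {"ax": 0,"ay": 0,"az": 0,"x": 0,"y": 0,"z": 0.05,"jaw": 5},
  {"ax": 0,"ay": 0,"az": 0,"x": 0,"y": 0,"z": 0.05,"jaw": 5},
])

```text
time_s: 11.45
tool_pos: [0.5257, -0.1478, 0.2429]
tcp_rot: [-2.661, -1.668, 0.0]
contact_force: [2.9, 1.3, -1.7]
width: 0.0161
grip_force: 58.8
```

play_rows([
  {"ax": 0,"ay": 0,"az": 0,"x": 0,"y": 0,"z": 0.03,"jaw": 5},
  {"ax": 0,"ay": 0,"az": 0,"x": 0,"y": 0,"z": 0.05,"jaw": 5},
  {"ax": 0,"ay": 0,"az": 0,"x": 0,"y": 0,"z": 0.05,"jaw": 5},
])

```text
time_s: 11.75
tool_pos: [0.5256, -0.1478, 0.2402]
tcp_rot: [-2.661, -1.668, 0.001]
contact_force: [2.3, 1.1, -7.5]
width: 0.0162
grip_force: 58.6
```

play_rows([
  {"ax": 0,"ay": 0,"az": 0,"x": 0,"y": 0.01,"z": 0.02,"jaw": 5},
  {"ax": 0,"ay": 0,"az": 0,"x": 0,"y": 0.01,"z": 0.04,"jaw": 5},
  {"ax": 0,"ay": 0,"az": 0,"x": 0,"y": 0.01,"z": 0.04,"jaw": 5},
])

```text
time_s: 12.05
tool_pos: [0.526, -0.148, 0.2382]
tcp_rot: [-2.661, -1.668, 0.001]
contact_force: [1.6, 2.5, -8.0]
width: 0.0161
grip_force: 58.6
```

play_rows([
  {"ax": 0,"ay": 0,"az": 0,"x": 0,"y": 0,"z": 0.02,"jaw": 5},
  {"ax": 0,"ay": 0,"az": 0,"x": 0,"y": 0,"z": 0.04,"jaw": 5},
  {"ax": 0,"ay": 0,"az": 0,"x": 0,"y": 0,"z": 0.04,"jaw": 5},
])

```text
time_s: 12.35
tool_pos: [0.526, -0.148, 0.2363]
tcp_rot: [-2.661, -1.668, 0.001]
contact_force: [1.7, 1.3, -8.2]
width: 0.0161
grip_force: 58.6
```

play_rows([
  {"ax": 0,"ay": 0,"az": 0,"x": 0,"y": 0,"z": 0.01,"jaw": 5},
  {"ax": 0,"ay": 0,"az": 0,"x": 0,"y": 0,"z": 0.02,"jaw": 5},
  {"ax": 0,"ay": 0,"az": 0,"x": 0,"y": 0,"z": 0.02,"jaw": 5},
])

```text
time_s: 12.65
tool_pos: [0.5262, -0.1481, 0.2357]
tcp_rot: [-2.662, -1.668, 0.0]
contact_force: [1.3, 3.0, -6.3]
width: 0.0162
grip_force: 58.8
```

play_rows([
  {"ax": 0,"ay": 0,"az": 0,"x": 0,"y": 0,"z": 0.01,"jaw": 5},
  {"ax": 0,"ay": 0,"az": 0,"x": 0,"y": 0,"z": 0.01,"jaw": 5},
])

```text
time_s: 12.85
tool_pos: [0.5262, -0.1481, 0.2351]
tcp_rot: [-2.662, -1.668, 0.0]
contact_force: [1.0, 2.0, -7.8]
width: 0.0165
grip_force: 58.7
```

play_rows([
  {"ax": 0,"ay": 0,"az": 0,"x": 0,"y": 0,"z": 0.01,"jaw": 5},
  {"ax": 0,"ay": 0,"az": 0,"x": 0,"y": 0,"z": 0.01,"jaw": 5},
])

```text
time_s: 13.05
tool_pos: [0.5262, -0.1481, 0.2346]
tcp_rot: [-2.662, -1.668, 0.0]
contact_force: [0.3, 1.8, -7.9]
width: 0.0162
grip_force: 58.7
```

play_rows([
  {"ax": 0,"ay": 0,"az": 0,"x": 0,"y": 0,"z": 0.01,"jaw": 5},
  {"ax": 0,"ay": 0,"az": 0,"x": 0,"y": 0,"z": 0.01,"jaw": 5},
])

```text
time_s: 13.25
tool_pos: [0.5262, -0.1481, 0.2342]
tcp_rot: [-2.662, -1.669, 0.0]
contact_force: [0.7, 2.5, -7.0]
width: 0.0162
grip_force: 58.7
```

play_rows([
  {"ax": 0,"ay": 0,"az": 0,"x": 0,"y": 0,"z": 0.01,"jaw": 5},
  {"ax": 0,"ay": 0,"az": 0,"x": 0,"y": 0,"z": 0.02,"jaw": 5},
  {"ax": 0,"ay": 0,"az": 0,"x": 0,"y": 0,"z": 0.02,"jaw": 5},
])

```text
time_s: 13.55
tool_pos: [0.5262, -0.1481, 0.2332]
tcp_rot: [-2.662, -1.669, 0.0]
contact_force: [1.1, 2.4, -7.6]
width: 0.0165
grip_force: 58.7
```

play_rows([
  {"ax": 0,"ay": 0,"az": 0,"x": 0,"y": 0,"z": 0.01,"jaw": 5},
  {"ax": 0,"ay": 0,"az": 0,"x": 0,"y": 0,"z": 0.01,"jaw": 5},
])

```text
time_s: 13.75
tool_pos: [0.5262, -0.1481, 0.2326]
tcp_rot: [-2.662, -1.668, 0.0]
contact_force: [0.8, 2.7, -7.9]
width: 0.0165
grip_force: 58.7
```

play_rows([
  {"ax": 0,"ay": 0,"az": 0,"x": 0,"y": 0,"z": 0.01,"jaw": 5},
  {"ax": 0,"ay": 0,"az": 0,"x": 0,"y": 0,"z": 0.01,"jaw": 5},
])

```text
time_s: 13.95
tool_pos: [0.5263, -0.1481, 0.2322]
tcp_rot: [-2.662, -1.669, 0.0]
contact_force: [0.2, 1.9, -8.0]
width: 0.0166
grip_force: 58.7
```

play_rows([
  {"ax": 0,"ay": 0,"az": 0,"x": 0,"y": 0,"z": 0.01,"jaw": 5},
  {"ax": 0,"ay": 0,"az": 0,"x": 0,"y": 0,"z": 0.01,"jaw": 5},
])

```text
time_s: 14.15
tool_pos: [0.5262, -0.1481, 0.2317]
tcp_rot: [-2.662, -1.668, 0.0]
contact_force: [1.1, 2.2, -6.8]
width: 0.0163
grip_force: 58.6
```

play_rows([
  {"ax": 0,"ay": 0,"az": 0,"x": 0,"y": 0,"z": 0.01,"jaw": 5},
  {"ax": 0,"ay": 0,"az": 0,"x": 0,"y": 0,"z": 0.01,"jaw": 5},
])

```text
time_s: 14.35
tool_pos: [0.5262, -0.1481, 0.2312]
tcp_rot: [-2.662, -1.668, 0.0]
contact_force: [-0.0, 2.3, -8.8]
width: 0.0164
grip_force: 58.6
```

play_rows([
  {"ax": 0,"ay": 0,"az": 0,"x": 0,"y": 0,"z": 0.01,"jaw": 5},
  {"ax": 0,"ay": 0,"az": 0,"x": 0,"y": 0,"z": 0.01,"jaw": 5},
])

```text
time_s: 14.55
tool_pos: [0.5263, -0.1481, 0.2308]
tcp_rot: [2.662, 1.669, 0.0]
contact_force: [-0.2, 3.0, -5.7]
width: 0.0164
grip_force: 58.9
```

play_rows([
  {"ax": 0,"ay": 0,"az": 0,"x": 0,"y": 0,"z": 0.01,"jaw": 5},
  {"ax": 0,"ay": 0,"az": 0,"x": 0,"y": 0,"z": 0.01,"jaw": 5},
])

```text
time_s: 14.75
tool_pos: [0.5264, -0.1481, 0.2307]
tcp_rot: [2.661, 1.668, 0.001]
contact_force: [-1.3, 3.4, 1.8]
width: 0.0162
grip_force: 59.4
```

play_rows([
  {"ax": 0,"ay": 0,"az": 0,"x": 0,"y": 0,"z": 0.01,"jaw": 5},
  {"ax": 0,"ay": 0,"az": 0,"x": 0,"y": 0,"z": 0.01,"jaw": 5},
])

```text
time_s: 14.95
tool_pos: [0.5265, -0.1481, 0.2305]
tcp_rot: [2.661, 1.668, 0.001]
contact_force: [-1.9, 3.8, 7.7]
width: 0.0161
grip_force: 60.2
```

play_rows([
  {"ax": 0,"ay": 0,"az": 0,"x": 0,"y": 0,"z": 0.01,"jaw": 5},
  {"ax": 0,"ay": 0,"az": 0,"x": 0,"y": 0,"z": 0.01,"jaw": 5},
  {"ax": 0,"ay": 0,"az": 0,"x": 0,"y": 0,"z": 0.01,"jaw": 5},
])

```text
time_s: 15.25
tool_pos: [0.5266, -0.1482, 0.2305]
tcp_rot: [2.661, 1.668, 0.002]
contact_force: [-3.9, 3.7, 12.5]
width: 0.0164
grip_force: 60.8
```

play_rows([
  {"ax": 0,"ay": 0,"az": 0,"x": 0,"y": 0,"z": 0.008,"jaw": 5},
  {"ax": 0,"ay": 0,"az": 0,"x": 0,"y": 0,"z": 0.008,"jaw": 5},
  {"ax": 0,"ay": 0,"az": 0,"x": 0,"y": 0,"z": 0.008,"jaw": 5},
  {"ax": 0,"ay": 0,"az": 0,"x": 0,"y": 0,"z": 0.008,"jaw": 5},
])

```text
time_s: 15.65
tool_pos: [0.5267, -0.1482, 0.2304]
tcp_rot: [2.66, 1.668, 0.003]
contact_force: [-5.1, 4.6, 17.8]
width: 0.0159
grip_force: 61.3
```

Bottomed at about 18 N. Ease off to near zero, then open.

play_rows([
  {"ax": 0,"ay": 0,"az": 0,"x": 0,"y": 0,"z": -0.01,"jaw": 5},
  {"ax": 0,"ay": 0,"az": 0,"x": 0,"y": 0,"z": -0.02,"jaw": 5},
  {"ax": 0,"ay": 0,"az": 0,"x": 0,"y": 0,"z": -0.025,"jaw": 5},
  {"ax": 0,"ay": 0,"az": 0,"x": 0,"y": 0,"z": -0.025,"jaw": 5},
])

```text
time_s: 16.05
tool_pos: [0.5265, -0.1481, 0.2306]
tcp_rot: [2.661, 1.668, 0.001]
contact_force: [-1.8, 4.1, 7.6]
width: 0.0158
grip_force: 59.9
```

play_rows([
  {"ax": 0,"ay": 0,"az": 0,"x": 0,"y": 0,"z": 0,"jaw": 20},
  {"ax": 0,"ay": 0,"az": 0,"x": 0,"y": 0,"z": 0,"jaw": 30},
  {"ax": 0,"ay": 0,"az": 0,"x": 0,"y": 0,"z": 0,"jaw": 45},
  {"ax": 0,"ay": 0,"az": 0,"x": 0,"y": 0,"z": 0,"jaw": 45},
  {"ax": 0,"ay": 0,"az": 0,"x": 0,"y": 0,"z": 0,"jaw": 45},
  {"ax": 0,"ay": 0,"az": 0,"x": 0,"y": 0,"z": 0,"jaw": 45},
])

```text
time_s: 16.65
tool_pos: [0.5263, -0.1481, 0.2301]
tcp_rot: [-2.662, -1.668, 0.0]
contact_force: [-0.5, 0.1, -0.3]
width: 0.0449
grip_force: 0.0
```

play_rows([
  {"ax": 0,"ay": 0,"az": 0,"x": 0,"y": 0,"z": -0.2,"jaw": 45},
  {"ax": 0,"ay": 0,"az": 0,"x": 0,"y": 0,"z": -0.6,"jaw": 45},
  {"ax": 0,"ay": 0,"az": 0,"x": 0,"y": 0,"z": -1.2,"jaw": 45},
  {"ax": 0,"ay": 0,"az": 0,"x": 0,"y": 0,"z": -1.9,"jaw": 45},
  {"ax": 0,"ay": 0,"az": 0,"x": 0,"y": 0,"z": -2.5,"jaw": 45},
  {"ax": 0,"ay": 0,"az": 0,"x": -0.4,"y": 0,"z": -2.8,"jaw": 45},
  {"ax": 0,"ay": 0,"az": 0,"x": -0.9,"y": 0,"z": -2.8,"jaw": 45},
  {"ax": 0,"ay": 0,"az": 0,"x": -1.2,"y": 0,"z": -2.8,"jaw": 45},
  {"ax": 0,"ay": 0,"az": 0,"x": -1.2,"y": 0,"z": -2.8,"jaw": 45},
  {"ax": 0,"ay": 0,"az": 0,"x": -1.2,"y": 0,"z": -2.8,"jaw": 45},
])

```text
time_s: 17.65
tool_pos: [0.5, -0.202, 0.3701]
tcp_rot: [-2.662, -1.667, -0.0]
contact_force: [0.5, 0.1, -0.1]
width: 0.0452
grip_force: 0.0
```

```bash
python3 - <<'E'
from h import *
c=read_camera("wrist"); d=read_camera("scene")
im=np.hstack([cv2.resize(c["img"],(400,300)),cv2.resize(d["img"][130:265,230:410],(400,300),interpolation=cv2.INTER_CUBIC)])
cv2.imwrite("pics/w5.png",im[...,::-1]); r,P,o=cloud(c)
g=c["img"].max(-1); m=(g<75)&(P[...,2]>.213)&(P[...,2]<.26)&(np.hypot(P[...,0]-.526,P[...,1]+.148)<.02)
q=P[m]; print(m.sum(),np.percentile(q[:,2],98),(q.min(0)+q.max(0))/2); 
b=(g<75)&(P[...,2]>.08)&(P[...,2]<.1)&(np.hypot(P[...,0]-.526,P[...,1]+.148)<.08); a=P[b]
A=np.c_[2*a[:,:2],np.ones(len(a))]; x=np.linalg.lstsq(A,(a[:,:2]**2).sum(1),rcond=None)[0]; print("ring",len(a),x[:2],np.sqrt(x[2]+(x[:2]**2).sum()))
E
```

```text
460 0.24442962244967034 [ 0.52647087 -0.1494296   0.22977943]
ring 509 [ 0.52595551 -0.14623449] 0.05353436907138896
```

View pics/w5.png

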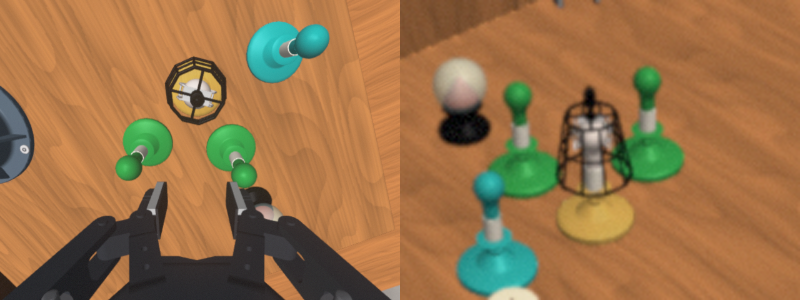

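The shade stands upright on the brass lamp. Its finial top is at 0.244 m, which matches a seat bottomed at 0.183 m, and the other objects look untouched.

```bash
python3 -c "
from h import *
print(hand_in())"
```

```text
the job is handed in; nothing more can be done
None
```

The shade is clipped upright on the brass lamp: the arms snapped past the bulb, I pressed the seat home to a reading of about 18 N, let go, and handed the job in at about 18 s.

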